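Shift the rack divider and stow the flip-top jar

ROBOT

A 6-joint arm with a two-finger parallel gripper is mounted at the origin on the work surface. World frame = base frame: x ahead of the robot, y to its left, z up, the work surface at z = 0. Lengths are in mm, angles in rad, forces in N, time in s.
With the tool pointing down it reaches from about 425 to 950 mm from the base axis. Payload 14.7 kg.
Tool frame: the origin (TCP) lies between the finger pads; the fingertips stand bot.tips_ahead ahead of it and the grasp point (between the pads) lies 8 mm behind it (bot.tips_ahead is the distance from the TCP to the fingertips, in mm); z points along the fingers, y is the line along which they close (so a half turn about z gives the same grasp; the last joint's range is limited). The gripper opens to 85 mm and grips with 20 to 120 N. Pads are 22 mm wide; open, the fingers measure 114 mm over their backs; the gripper's body (76 mm by 85 mm) begins 54 mm behind the grasp point. The pads swing forward as they close: fully open they stand 13 mm farther back than shut.
Start: joints at [1.302, 0.48, 1.596, -0, 1.065, -0.047], TCP at [142.966, 634.076, 217.597] pointing down, gripper open.
Joint ranges: [-2.75, 2.75], [-0.82, 2.05], [0.23, 2.67], [-1.56, 4.7], [0.09, 2.69], [-2.92, 2.92]. Speed limits (rad/s): [1.89, 1.89, 2.39, 3.01, 3.01, 3.01].

INTERFACE

Orientations are given as a rotation vector (axis times angle).
In Python, from station import observe, cams, hand_in, bot gives the robot as it stands.
- The arm moves only by the shell command python3 -m creep 'ROWS' [FORCE]. ROWS is JSON, a list of rows, each a list of 5 numbers: the shift along the world's x, y, z in units of 40 mm (1.0 is 40 mm), then the turn about the world's z in degrees, then the opening, from -1 (shut) to 1 (fully open), so that 0 is half open. A call has 1 to 8 rows; each row shifts and turns the commanded pose from where the row before left it; what a row does not reach is not made up. A row lasts 1/10 s, in which the tool goes at most 50 mm and 8.59 degrees, less where a joint would pass 70% of its speed; a pose out of reach is approached as far as the arm can. A call is refused whole if a number of a shift passes 1 or a number of a turn 8.59, either way. A call with a gripper value outside its range is refused whole. The fingers move at their own pace and stop on an object; FORCE is the grip in N (left out, the last holds). Time passes only in rows, so rows that do not move let the fingers close. It gives the time, the measured TCP pose, the force, the opening and the grip force at its end, in the units of the state.
- observe(): the state, without advancing time (a new reading comes with each control period).
- cams.capture(name): name is "side" or "top"; returns a dict with "frame" (480x640x3 uint8, blue, green, red), "depth" (480x640 float32, mm along the optical axis (not along the pixel's ray), 0 where there is no reading), "fov_y" (degrees; the focal length in pixels is half the picture's height over the tangent of half this angle, whatever the lens; pixels are square), "cx", "cy" (the principal point, pixels), "R" (3x3) and "t" (3): a world point X has camera coordinates R X + t. Camera axes: x right, y down, z forward; pixel columns grow to the right and rows downward; lengths in mm; the calibration is good to about 2 mm. A picture is of the moment at which its call begins.
- hand_in(): hands the job in; it is judged then, once.
The state is a dict: "time_s": time; "qpos": joint angles; "qvel": joint speeds; "tau": joint torques, N m; "tool_pos": TCP position; "eef_rot": TCP orientation; "contact_force": force on the tool from outside, world axes, zero at the start; "torque": the same for the moment, N m; "grip_width": finger opening in mm; "grip_force": force on a finger pad.
Only numpy, scipy, OpenCV 4.12 (cv2) and the standard library are available. Lean on these libraries where they do the work, as an engineer would, in place of code of your own. Each camera call takes 0.05 s, during which the arm holds its last target. There are 200 camera calls.

TASK

Make room for the flip-top jar on the white counter rack: lift the divider's knob out of its middle notch, slide the divider to the notch on the cutting board's side and let the knob drop fully in. Then set the jar gently upright on the middle of the cork coaster, without a drop, and let go. Do not knock or shift the cutting board, the milk pot or the salt pig, and do not tip the jar over.

Things in the scene. Friction and masses are not known exactly. Their poses are not given: they have to be found in the camera images.
- rack: Fixed low rack of white metal, deck 210 x 260 mm, its top 30 mm above the counter. Origin on the counter (z = 0) under the middle of the divider's travel; x axis from front (robot side) to back, y axis along the slide direction. Low wire rims at y = -122 and +122 mm, top 53 mm above the counter, and a guide rod at the back, x = 98 mm, top 66 mm.
- comb_mid (a point): Mouth of the middle notch of the rack's dark steel comb bar, at x = -85 mm, y = 0 of the rack frame, level with the tops of the teeth (60 mm above the counter). The bar is 12 mm thick and lies along the rack's y; its three open-topped notches at y = -30, 0 and +30 mm are 12 mm wide and 10 mm deep.
- divider (a joint): Slide of the divider along the rack's y, m: 0 in the middle notch (start), +0.030 in the notch at +y, -0.030 in that at -y. The divider is a white upright plate 10 mm thick, x = -45 to +90 mm of the rack, 38 to 90 mm above the counter, its knob in front on a flat bracket (top 67.5 mm above the counter). Friction about 1 N; it moves only with the knob lifted.
- knob (a joint): Lift of the knob and its 8 mm pin above its lowest place, m: 0 fully down in a notch, about 0.010 needed to clear the teeth, end stop at 0.018. A light spring (1.2 to 2.3 N) and its weight drive it down when let go.
- knob_grip (a point): Centre to grip the divider's knob: an upright plain steel cylinder 24 mm across, 40 mm tall (from 24 mm below this point to 16 mm above it), at the front end of the divider, x = -85 mm of the rack frame. This point is 94 mm above the counter when the knob is down, and moves with the knob. Free room to both sides along the rack's y axis.
- coaster_top (a point): Centre of the top face of a round cork coaster, 88 mm across, 4 mm thick, fixed on the rack's deck (top 34 mm above the counter), 46 mm to one side (+y or -y of the rack) of the middle. The divider in its middle notch stands over its edge.
- board_mid (a point): Middle of a small wooden cutting board, loose, standing upright on the rack in two low steel feet: 120 mm along the rack's x, 14 mm thick along y, top 131 mm above the counter, this point 50 mm above the deck. It stands 46 mm from the rack's middle, on the other side from the coaster.
- jar_centre (a point): Centre, half-way up, of the loose olive-green ceramic jar with flip-top lid, 118 mm tall, z axis up. Belly 96 mm across up to 66 mm above the foot, shoulder to 78 mm, then an upright round lid 60 mm across from 82 to 118 mm: grip it there (the thin wire bail at the lid is not solid). This point is 59 mm above the foot. About 0.55 kg, firmly closed.
- pot_mid (a point): Middle of a bystander, a loose open steel milk pot 94 mm across and 74 mm tall, this point half-way up, with a stick handle 85 mm long towards its -y.
- pig_mid (a point): Middle of a bystander, a loose squat glass salt pig 86 mm across and 70 mm tall, this point half-way up.
There are look-alikes about, which are no part of the job. There is more than one size of the part that bears board_mid; the job needs the middle-sized.

How it is judged (in metres and radians):
On the way, in this order (a step that is already met when the one before it is completed fails the run):
1. the knob has been lifted clear of the middle notch (value of joint knob above 0.008 m), for 0.05 s.
2. the divider stands in the notch on the board's side with the knob dropped in (value of joint knob below 0.003 m and ((y of board_mid in the frame of rack below 0 m and value of joint divider below -0.026 m) or (y of board_mid in the frame of rack above 0 m and value of joint divider above 0.026 m))), for 0.2 s.
3. the jar stands upright on the coaster (horizontal distance between jar_centre and coaster_top below 0.015 m and distance between jar_centre and coaster_top below 0.066 m and angle between jar_centre's own z axis and vertical below 0.08 rad), for 0.2 s.
At the end, for the whole second after the job is handed in: The knob is down (within 3 mm) in the notch on the board's side (divider within 4 mm of it), the jar stands at rest and upright (within 0.08 rad) on the coaster, its axis within 15 mm of the coaster's centre, and the board still stands upright (all of step 2 and all of step 3 and linear speed of jar below 0.02 m/s and angle between board_mid's own z axis and vertical below 0.1 rad); the robot touches nothing.
It fails at once if the cutting board is shifted by more than 20 mm or tipped (distance of board_mid from where it was at the start of the episode above 0.02 m or angle between board_mid's own z axis and vertical above 0.3 rad).
It fails at once if the milk pot or the salt pig is shifted by more than 25 mm (distance of any of pot_mid, pig_mid from where it was at the start of the episode above 0.025 m).
It fails at once if the jar is tipped over (angle between jar_centre's own z axis and vertical above 0.6 rad).
It fails at once if the jar is dropped or slammed onto the coaster (over 60 N) (contact force between jar and coaster above 60 N).
It fails at once if the jar is let go more than 10 mm above the coaster (horizontal distance between jar_centre and coaster_top below 0.04 m and z of jar_centre in the frame of coaster_top above 0.069 m and contact force between jar and the fingers below 0.3 N).
It also fails if it takes over 54 s, if anything falls off the work surface, if the arm or the gripper's body presses on something with over 40 N, if the wrist force passes 120 N, or if a joint passes its speed limit or range.

## Working session

There is one attempt and no reset: what is moved stays moved. The work goes in short steps, Python scripts to look and compute and a shell command to move; the robot and the scene stay as the last step left them, time stands still between calls to the robot, and variables do not carry over. Pictures are saved under pics/ and viewed, at most 10 in all, crops included, and the job is handed in when it is done.

```bash
mkdir -p pics; ls; cat > h.py <<'E'
import numpy as np,cv2
from station import observe,cams,hand_in,bot
def cap(n):
    c=cams.capture(n); f=240/np.tan(np.radians(c["fov_y"])/2)
    d=c["depth"]; v,u=np.mgrid[:480,:640]
    P=np.stack([(u-c["cx"])/f*d,(v-c["cy"])/f*d,d],-1)
    W=(P-np.array(c["t"]))@np.array(c["R"])
    W[d==0]=np.nan
    return c,W
E
python3 - <<'E'
from h import *
for n in("side","top"):
    c,W=cap(n); cv2.imwrite(f"pics/{n}0.png",c["frame"]); np.save(f"{n}0.npy",W)
    R=np.array(c["R"]);print(n,c["fov_y"],-R.T@c["t"],R[2])
o=observe();print(o,bot.tips_ahead)
E
```

```text
pics
side 54.77913988824657 [  71.86590702 -716.70719954  732.28547489] [ 0.38285983  0.66517421 -0.64106288]
top 44.51245211868842 [ 265.49651914  -19.68378166 1184.77354685] [ 0.19471557  0.00815147 -0.98082588]
{'time_s': 0.1, 'qpos': array([ 1.30239347e+00,  4.80769711e-01,  1.59680842e+00, -1.44539118e-05,
        1.06512035e+00, -4.66080376e-02]), 'qvel': array([-2.20544872e-03, -1.73376372e-03, -2.58538922e-03,  7.93008503e-05,
       -5.64775574e-04,  1.17871958e-03]), 'tau': array([ 2.21649948e-04, -9.52261734e+01, -4.31030416e+01, -2.15874920e-04,
        5.50981393e-03,  6.63975925e-05]), 'tool_pos': array([142.87309622, 633.70261305, 217.03711367]), 'eef_rot': array([-3.47652014e-01, -3.12213519e+00,  1.71855961e-03]), 'contact_force': array([ 0.47344275, -0.57827373,  0.23198672]), 'torque': array([ 0.01250262, -0.03242941,  0.00620864]), 'grip_force': 0.0, 'grip_width': 85.41382576744743} 11.0
```

View pics/top0.png

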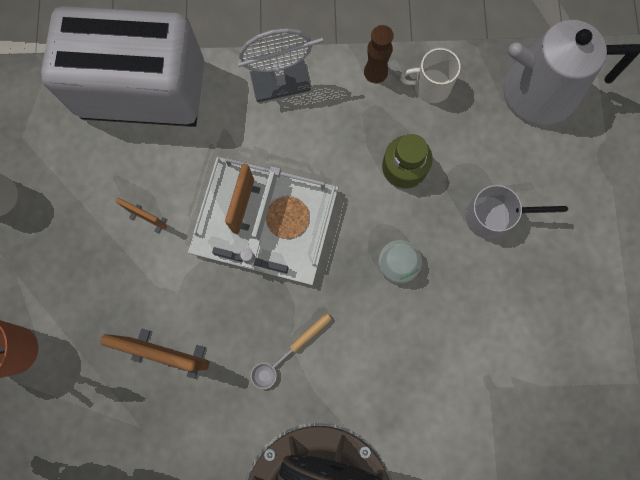

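View pics/side0.png

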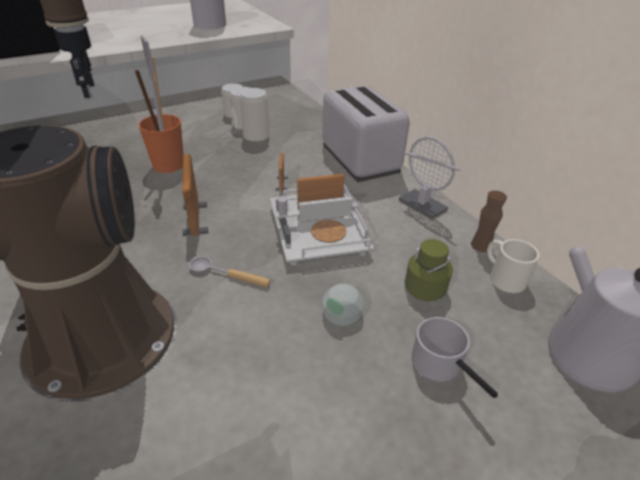

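The top view has the rack at (265,220), with the middle-sized board on its left (+y) at (240,198). The coaster is at (288,217), the knob at (247,255), the jar lid at (410,150), the pot at (498,208) and the salt pig at (400,262). Next I measure them.

```bash
python3 - <<'E'
from h import *
W=np.load("top0.npy"); im=cv2.imread("pics/top0.png"); hsv=cv2.cvtColor(im,cv2.COLOR_BGR2HSV)
v,u=np.mgrid[:480,:640]
def box(a,b,c,d): return (u>=a)&(u<b)&(v>=c)&(v<d)
def rep(n,m):
    p=W[m]; p=p[~np.isnan(p[:,0])]; mn=p.mean(0)
    r=cv2.minAreaRect(p[:,:2].astype(np.float32)); print(n,len(p),"med",np.median(p,0).round(1),"rect",np.round(r[0],1),np.round(r[1],1),round(r[2],1)); return p
Z=W[...,2]
# table check
rep("table",box(440,480,300,340))
p=rep("coaster",box(262,315,190,245)&(Z>28)&(Z<40)&(hsv[...,1]>90))
print(cv2.minEnclosingCircle(p[:,:2].astype(np.float32)))
rep("boardtop",box(222,256,160,235)&(Z>124))
p=rep("divtop",box(240,285,160,245)&(Z>82)&(Z<96)&(hsv[...,1]<80))
p=rep("knobtop",box(235,262,240,268)&(Z>103)&(Z<116))
p=rep("deck",box(185,345,150,290)&(Z>24)&(Z<34))
p=rep("rack",box(185,345,150,290)&(Z>24))
p=rep("lid",box(380,440,125,195)&(Z>112)); print(cv2.minEnclosingCircle(p[:,:2].astype(np.float32)))
p=rep("jar",box(375,440,125,195)&(Z>50)); print(cv2.minEnclosingCircle(p[:,:2].astype(np.float32)))
p=rep("pot",box(465,525,175,245)&(Z>66)&(Z<80)); print(cv2.minEnclosingCircle(p[:,:2].astype(np.float32)))
p=rep("pig",box(370,430,235,290)&(Z>20)); print(cv2.minEnclosingCircle(p[:,:2].astype(np.float32)))
p=rep("comb",box(205,295,240,280)&(Z>54)&(Z<66)&(hsv[...,2]<110))
E
```

```text
table 1595 med [ 335.2 -289.8    0.7] rect [ 335.6 -290.1] [82.  78.5] 88.1
coaster 1380 med [547.1  49.6  34.8] rect [547.6  48.9] [84.5 85.4] 71.3
((547.681884765625, 49.84453582763672), 43.868133544921875)
boardtop 484 med [571.1 137.8 131.1] rect [572.4 137.8] [ 15.9 118.5] 74.0
divtop 391 med [560.6  92.5  90.2] rect [563.3  92.6] [130.8  45.5] 0.7
knobtop 130 med [458.8 122.7 110.4] rect [458.9 122.9] [23.  22.3] 86.9
deck 7977 med [532.2  85.   30.7] rect [546.3  98. ] [260.3 211. ] 73.9
rack 13062 med [540.4  95.   32.5] rect [545.3  98.3] [260.5 212.8] 74.0
lid 737 med [ 654.3 -195.6  118.2] rect [ 656.2 -195.5] [59.4 58.8] 29.9
((655.8922729492188, -195.17770385742188), 30.75585174560547)
jar 1846 med [ 641.9 -190.    83.1] rect [ 651.9 -194.7] [95.3 89.3] 65.6
((655.1102294921875, -195.86495971679688), 48.237220764160156)
pot 355 med [ 544.2 -363.7   72.9] rect [ 544.5 -361.9] [92.7 94. ] 33.6
((543.8592529296875, -365.33477783203125), 50.62272644042969)
pig 1495 med [ 446.9 -168.8   57.6] rect [ 451.6 -172.2] [84.5 84.5] 89.5
((452.4005126953125, -172.13421630859375), 43.52438735961914)
comb 343 med [457.1 108.2  60.7] rect [475.1 118.4] [150.1  45.5] 73.7
```

```bash
python3 - <<'E'
import numpy as np
S=np.load("side0.npy");T=np.load("top0.npy")
def b(n,W,a,b_,c,d,zm):
    p=W[c:d,a:b_].reshape(-1,3);p=p[~np.isnan(p[:,0])];p=p[p[:,2]>zm];print(n,len(p),np.percentile(p,[1,50,99],axis=0).round(0).tolist())
b("holder",S,130,190,115,172,20);b("utens",S,130,162,35,115,20)
b("holderT",T,0,45,315,380,20)
b("bigboardS",S,180,202,155,235,60);b("bigboardT",T,98,212,325,378,60)
b("canisters",S,220,270,80,140,20)
b("fly/stand",T,235,330,20,105,60);b("pepper",T,360,395,22,85,60);b("mug",T,400,465,45,105,50)
b("ladle",T,245,335,310,395,8)
p=S.reshape(-1,3);m=(p[:,2]>150)&(p[:,0]>-50)&(p[:,0]<700)&(p[:,1]>200)&(p[:,1]<900)
q=p[m];print(len(q));
for z in range(150,500,50):
    k=q[(q[:,2]>z)&(q[:,2]<z+50)]
    if len(k):print(z,np.percentile(k,[1,50,99],axis=0).round(0).tolist())
E
```

```text
holder 2047 [[244.0, 299.0, 23.0], [293.0, 560.0, 110.0], [354.0, 656.0, 163.0]]
utens 2109 [[269.0, 538.0, 24.0], [352.0, 1145.0, 186.0], [476.0, 1307.0, 380.0]]
holderT 1454 [[250.0, 542.0, 22.0], [297.0, 552.0, 88.0], [346.0, 596.0, 143.0]]
bigboardS 733 [[252.0, 206.0, 62.0], [273.0, 239.0, 132.0], [318.0, 363.0, 150.0]]
bigboardT 1487 [[252.0, 208.0, 64.0], [284.0, 284.0, 146.0], [316.0, 371.0, 151.0]]
canisters 1891 [[575.0, 613.0, 21.0], [596.0, 644.0, 96.0], [658.0, 883.0, 154.0]]
fly/stand 1784 [[829.0, -24.0, 61.0], [856.0, 61.0, 147.0], [871.0, 131.0, 204.0]]
pepper 866 [[851.0, -168.0, 62.0], [863.0, -143.0, 128.0], [894.0, -122.0, 160.0]]
mug 1038 [[799.0, -305.0, 50.0], [838.0, -264.0, 75.0], [877.0, -196.0, 93.0]]
ladle 848 [[214.0, -29.0, 8.0], [295.0, 35.0, 16.0], [350.0, 126.0, 24.0]]
3711
150 [[278.0, 281.0, 150.0], [586.0, 625.0, 154.0], [656.0, 697.0, 199.0]]
200 [[125.0, 573.0, 201.0], [295.0, 595.0, 228.0], [320.0, 679.0, 250.0]]
250 [[119.0, 559.0, 251.0], [162.0, 588.0, 273.0], [322.0, 682.0, 300.0]]
300 [[116.0, 538.0, 301.0], [146.0, 571.0, 328.0], [323.0, 690.0, 349.0]]
350 [[106.0, 538.0, 351.0], [145.0, 601.0, 378.0], [303.0, 629.0, 399.0]]
400 [[98.0, 585.0, 400.0], [140.0, 600.0, 429.0], [187.0, 635.0, 450.0]]
450 [[99.0, 586.0, 450.0], [138.0, 596.0, 463.0], [186.0, 627.0, 477.0]]
```

```bash
python3 -m creep '[[0,-0.5,0,0,1],[0,-0.9,0,0,1],[0,-0.9,0,0,1],[0,-0.9,0,0,1],[0,-0.9,0,0,1],[0,-0.4,0,0,1],[0.4,-0.2,0,0,1],[0.8,-0.6,0,0,1]]'
python3 -m creep '[[0.9,-0.6,0,0,1],[0.9,-0.7,0,0,1],[0.8,-0.7,0,0,1],[0.6,-0.9,0,-1,1],[0.6,-0.9,0,-1,1],[0.6,-0.9,0,-1,1],[0.6,-0.9,0,0,1],[0.5,-0.5,0,0,1]]'
python3 -c "
from h import *
from scipy.spatial.transform import Rotation as R
o=observe();print(o['tool_pos'],R.from_rotvec(o['eef_rot']).as_matrix().round(3),o['time_s'],o['contact_force'])"
```

```text
time_s: 0.9
tool_pos: [190.5, 422.5, 217.8]
eef_rot: [-0.344, -3.123, -0.002]
contact_force: [1.1, 1.6, -0.3]
grip_width: 85.2
grip_force: 0.0
time_s: 1.7
tool_pos: [411.6, 175.6, 217.6]
eef_rot: [-0.431, -3.112, 0.001]
contact_force: [0.3, 0.9, 0.1]
grip_width: 85.4
grip_force: 0.0
[411.62163764 175.58156648 217.55373928] [[-0.962  0.272 -0.   ]
 [ 0.272  0.962 -0.   ]
 [ 0.    -0.    -1.   ]] 1.7 [0.29878711 0.93138821 0.06679734]
```

```bash
python3 -m creep '[[0.6,-0.66,0,0,1],[0.6,-0.66,0,0,1],[0,0,0,0,1],[0,0,-0.8,0,1],[0,0,-0.8,0,1],[0,0,0,0,1]]'
```

```text
time_s: 2.3
tool_pos: [456.2, 124.9, 150.7]
eef_rot: [-0.429, -3.106, 0.003]
contact_force: [0.2, 0.3, 0.6]
grip_width: 85.7
grip_force: 0.0
```

```bash
python3 -m creep '[[0.07,-0.05,-0.4,0,1],[0,0,-0.6,0,1],[0,0,-0.6,0,1],[0,0,0,0,1],[0,0,0,0,1]]'; python3 -c "
from h import *
c,W=cap('side');cv2.imwrite('pics/s1.png',cv2.resize(c['frame'][160:280,220:380],(800,600)))"
```

```text
time_s: 2.8
tool_pos: [461.9, 123.6, 90.6]
eef_rot: [-0.429, -3.112, 0.0]
contact_force: [0.1, -0.6, -0.1]
grip_width: 85.2
grip_force: 0.0
```

View pics/s1.png

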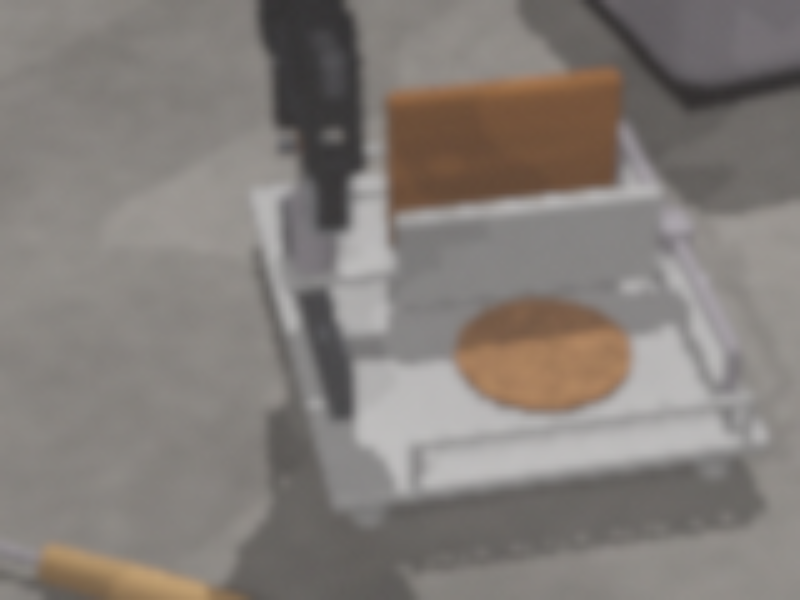

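The near finger stands beside the knob at (320,200) with clear space around it, so the gripper is in place. Next I close.

```bash
python3 -m creep '[[-0.06,0,-0.1,0,0],[0,0,0,0,-0.2],[0,0,0,0,-1],[0,0,0,0,-1],[0,0,0,0,-1],[0,0,0,0,-1],[0,0,0,0,-1],[0,0,0,0,-1]]' 40
```

```text
time_s: 3.65
tool_pos: [459.5, 123.3, 85.9]
eef_rot: [0.429, 3.112, 0.0]
contact_force: [-1.1, -0.4, 7.7]
grip_width: 21.7
grip_force: 38.8
```

```bash
python3 -m creep '[[0,0,0.18,0,-1],[0,0,0.18,0,-1],[0,0,0,0,-1],[0,0,0,0,-1]]'
```

```text
time_s: 4.05
tool_pos: [459.5, 123.3, 100.3]
eef_rot: [0.429, 3.112, 0.0]
contact_force: [2.5, -0.9, -3.1]
grip_width: 21.5
grip_force: 39.3
```

```bash
python3 -m creep '[[0.05,0.18,0,0,-1],[0.05,0.18,0,0,-1],[0.05,0.18,0,0,-1],[0.06,0.18,0,0,-1],[0,0,0,0,-1],[0,0,0,0,-1]]'; python3 - <<'E'
from h import *
c,W=cap("top");hsv=cv2.cvtColor(c["frame"],cv2.COLOR_BGR2HSV);v,u=np.mgrid[:480,:640];Z=W[...,2]
x=np.array([.961,-.277]);y=np.array([.277,.961])
O=np.array([458.9,122.9])+85*x
L=(W[...,:2]-O)
lx=L@x;ly=L@y
for n,m in(("div",(Z>84)&(Z<95)&(lx>-40)&(lx<85)&(abs(ly)<60)&(hsv[...,1]<80)),("board",(Z>124)&(Z<138)&(lx>-45)&(lx<90)&(ly>30)&(ly<60)&(hsv[...,1]>80))):
    print(n,m.sum(),np.median(ly[m]),np.percentile(ly[m],[5,95]),np.median(lx[m]))
o=observe();print((o["tool_pos"][:2]-O)@x,(o["tool_pos"][:2]-O)@y)
cv2.imwrite("pics/t2.png",cv2.resize(c["frame"][140:300,180:350],(680,600)))
E
```

```text
time_s: 4.65
tool_pos: [467.9, 152.5, 99.9]
eef_rot: [0.428, 3.112, 0.0]
contact_force: [3.1, -0.1, -3.7]
grip_width: 21.6
grip_force: 39.4
div 179 30.92361536859606 [26.77303111 36.04592915] 53.37326677336975
board 113 43.45236206585073 [38.95824278 51.2389713 ] 65.23513506611258
-84.55208364409619 30.679167631101905
```

View pics/t2.png

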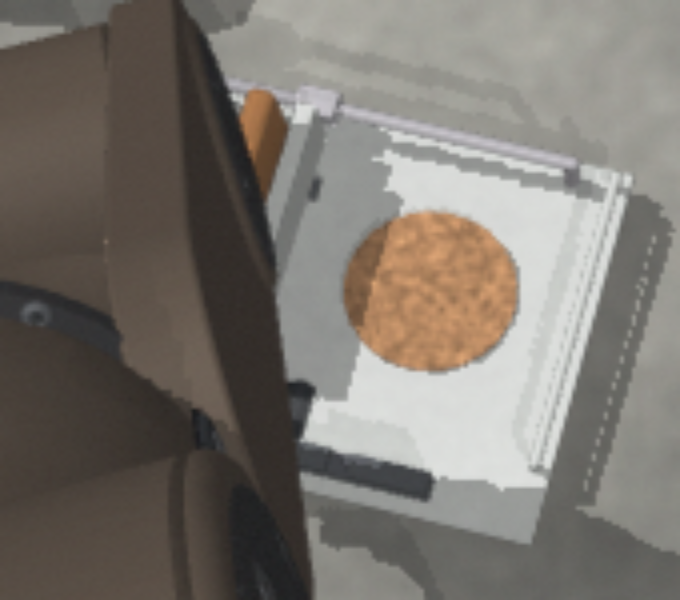

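The divider has cleared and stands at about 30 mm beside the board, with the coaster free at (430,290). Next I lower the knob into the notch.

```bash
python3 -m creep '[[0,0,-0.12,0,-1],[0,0,-0.12,0,-1],[0,0,-0.1,0,-1],[0,0,0,0,-1],[0,0,0,0,-1]]'
```

```text
time_s: 5.2
tool_pos: [467.7, 151.9, 86.2]
eef_rot: [-0.429, -3.112, 0.0]
contact_force: [2.9, -1.4, -0.9]
grip_width: 21.3
grip_force: 39.5
```

```bash
python3 -m creep '[[0,0,0,0,0.3],[0,0,0,0,0.3],[0,0,0,0,0.3],[0,0,0,0,0.3],[0,0,0.5,0,0.3],[0,0,0.9,0,1],[0,0,1,0,1],[0,0,1,0,1]]'
python3 -m creep '[[0,0,0.5,0,1],[0,-0.9,0.2,0,1],[0,-0.9,0,0,1],[0.5,-1,0,0,1],[0.5,-1,0,0,1],[0.5,-1,0,0,1],[0.5,-1,0,0,1],[0,0,0,0,1]]'
python3 - <<'E'
from h import *
c,W=cap("top");hsv=cv2.cvtColor(c["frame"],cv2.COLOR_BGR2HSV);Z=W[...,2]
x=np.array([.961,-.277]);y=np.array([.277,.961])
O=np.array([458.9,122.9])+85*x
L=(W[...,:2]-O)
lx=L@x;ly=L@y
for n,m in(("div",(Z>84)&(Z<95)&(lx>-40)&(lx<85)&(abs(ly)<60)&(hsv[...,1]<80)),("board",(Z>124)&(Z<138)&(lx>-45)&(lx<90)&(ly>30)&(ly<60)&(hsv[...,1]>80)),("knob",(Z>98)&(Z<130)&(lx>-100)&(lx<-70)&(abs(ly)<50))):
    print(n,m.sum(),np.median(ly[m]),np.median(lx[m]),np.median(Z[m]))
cv2.imwrite("pics/t3.png",c["frame"])
E
```

```text
time_s: 6.0
tool_pos: [467.2, 152.0, 223.8]
eef_rot: [-0.429, -3.111, 0.0]
contact_force: [0.3, 0.5, 0.6]
grip_width: 85.4
grip_force: 0.0
time_s: 6.8
tool_pos: [549.7, -84.3, 250.2]
eef_rot: [0.434, 3.11, -0.002]
contact_force: [1.1, 0.8, -0.4]
grip_width: 85.5
grip_force: 0.0
div 348 30.31755034962933 20.96943296955864 90.57088732351474
board 476 44.87473671458146 18.771446951757177 131.09087080385436
knob 121 31.29074900503901 -84.04275808542862 110.78183356319602
```

View pics/t3.png

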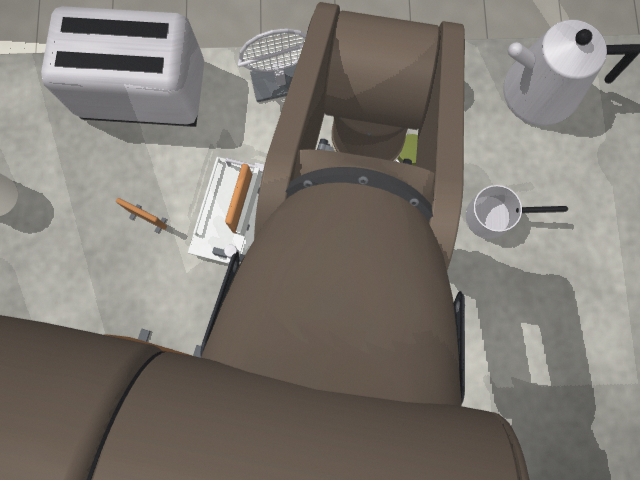

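Knob top is at 110.8 mm, so it is fully down, and the divider is at 30 mm; the board at (240,197) is unmoved. Now for the jar.

```bash
python3 -m creep '[[0.6,-0.6,0,0,1],[0.7,-0.75,0,0,1],[0.7,-0.75,0,0,1],[0.6,-0.6,0,0,1],[0,0,0,0,1],[0,0,0,0,1],[0,0,0,0,1]]'
```

```text
time_s: 7.55
tool_pos: [650.9, -186.6, 250.2]
eef_rot: [-0.428, -3.111, -0.001]
contact_force: [-0.9, 0.1, -0.6]
grip_width: 85.4
grip_force: 0.0
```

```bash
python3 -m creep '[[0.12,-0.21,0,0,1],[0,0,-0.8,0,1],[0,0,-0.8,0,1],[0,0,-0.8,0,1],[0,0,-0.3,0,1],[0,0,0,0,1],[0,0,0,0,1]]'
python3 - <<'E'
from h import *
c,W=cap("side");Z=W[...,2]
cv2.imwrite("pics/s4.png",cv2.resize(c["frame"][190:310,350:510],(800,600)))
E
```

```text
time_s: 8.25
tool_pos: [657.3, -196.5, 143.8]
eef_rot: [0.429, 3.111, -0.0]
contact_force: [0.2, -0.6, 0.5]
grip_width: 85.7
grip_force: 0.0
```

View pics/s4.png

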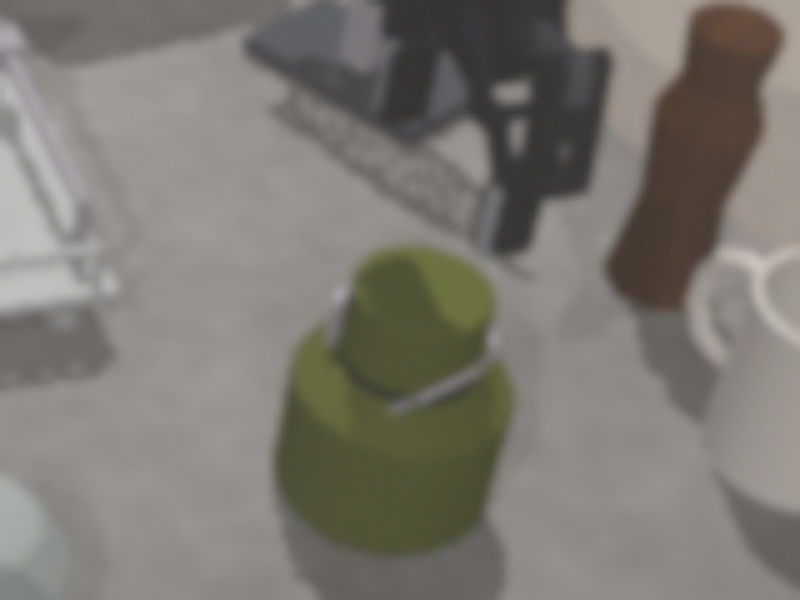

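The fingers straddle the upright lid (425,300), well above it, with clearance on both sides. Next: lower and grip.

```bash
python3 -m creep '[[-0.03,0.03,-0.5,0,1],[0,0,-0.5,0,1],[0,0,-0.15,0,1],[0,0,0,0,1],[0,0,0,0,1]]'
python3 -m creep '[[0,0,0,0,0.6],[0,0,0,0,0.4],[0,0,0,0,0.2],[0,0,0,0,0],[0,0,0,0,-0.5],[0,0,0,0,-0.5],[0,0,0,0,-0.5]]' 40
```

```text
time_s: 8.8
tool_pos: [656.2, -195.4, 97.8]
eef_rot: [0.429, 3.11, -0.001]
contact_force: [0.2, 0.2, -0.1]
grip_width: 85.2
grip_force: 0.0
time_s: 9.5
tool_pos: [656.2, -195.8, 97.9]
eef_rot: [0.429, 3.11, -0.001]
contact_force: [-2.0, -2.5, 10.5]
grip_width: 57.0
grip_force: 40.2
```

```bash
python3 -m creep '[[0,0,0.15,0,-0.5],[0,0,0.3,0,-0.5],[0,0,0.6,0,-0.5],[0,0,0.7,0,-0.5],[0,0,0.7,0,-0.5],[0,0,0.4,0,-0.5],[0,0,0,0,-0.5],[0,0,0,0,-0.5]]' 50
```

```text
time_s: 10.3
tool_pos: [655.1, -195.0, 210.3]
eef_rot: [-0.429, -3.112, -0.0]
contact_force: [0.2, -0.1, -6.0]
grip_width: 56.0
grip_force: 54.6
```

```bash
python3 -m creep '[[-0.1,0.2,0,0,-0.5],[-0.2,0.5,0,0,-0.5],[-0.35,0.8,0,0,-0.5],[-0.35,0.8,0,0,-0.5],[-0.35,0.8,0,0,-0.5],[-0.35,0.8,0,0,-0.5],[-0.35,0.8,0,0,-0.5],[-0.3,0.7,0,0,-0.5]]'
python3 -m creep '[[-0.2,0.4,0,0,-0.5],[-0.1,0.2,0,0,-0.5],[-0.04,0.1,0,0,-0.5],[0,0,0,0,-0.5],[0,0,0,0,-0.5],[0,0,0,0,-0.5]]'
```

```text
time_s: 11.1
tool_pos: [559.2, 22.7, 209.3]
eef_rot: [-0.429, -3.11, 0.0]
contact_force: [0.2, 1.2, -5.7]
grip_width: 55.8
grip_force: 54.4
time_s: 11.7
tool_pos: [548.2, 48.1, 210.3]
eef_rot: [0.431, 3.112, -0.0]
contact_force: [0.6, 0.3, -6.0]
grip_width: 56.1
grip_force: 54.8
```

```bash
python3 -m creep '[[-0.01,0.04,-0.3,0,-0.5],[0,0,-0.5,0,-0.5],[0,0,-0.5,0,-0.5],[0,0,-0.3,0,-0.5],[0,0,-0.15,0,-0.5],[0,0,0,0,-0.5],[0,0,0,0,-0.5]]'
python3 - <<'E'
from h import *
c,W=cap("side")
cv2.imwrite("pics/s5.png",cv2.resize(c["frame"][150:290,240:400],(680,595)))
E
```

```text
time_s: 12.4
tool_pos: [547.8, 50.4, 140.8]
eef_rot: [0.429, 3.111, 0.0]
contact_force: [-0.3, 0.2, -4.8]
grip_width: 55.9
grip_force: 54.8
```

View pics/s5.png

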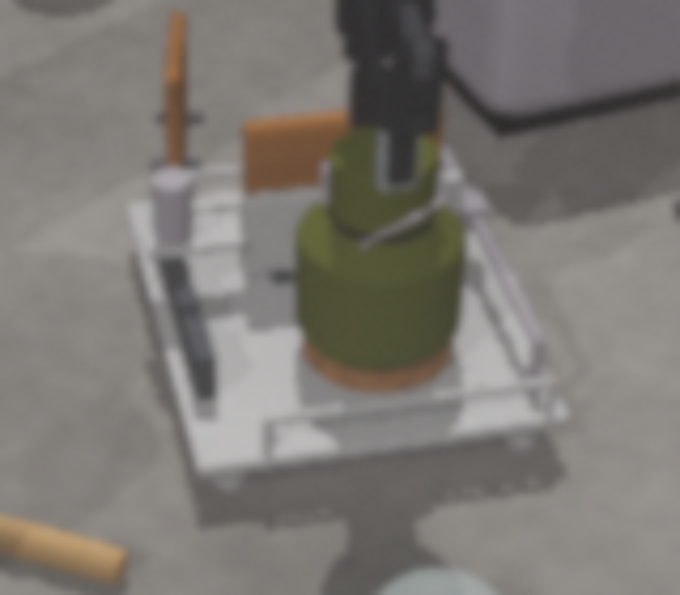

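The jar hangs upright at (380,280), a few millimetres above the coaster (380,370) and clear of the divider. I'll creep down from here until it touches.

```bash
python3 -m creep '[[0,0,-0.05,0,-0.5],[0,0,-0.05,0,-0.5],[0,0,-0.05,0,-0.5],[0,0,0,0,-0.5],[0,0,0,0,-0.5]]'; python3 -m creep '[[0,0,-0.03,0,-0.5],[0,0,0,0,-0.5],[0,0,0,0,-0.5]]'
```

```text
time_s: 12.95
tool_pos: [547.3, 50.5, 134.3]
eef_rot: [-0.429, -3.112, 0.0]
contact_force: [0.0, 0.2, -5.5]
grip_width: 56.0
grip_force: 54.7
time_s: 13.25
tool_pos: [547.3, 50.5, 133.2]
eef_rot: [-0.429, -3.112, 0.0]
contact_force: [-0.4, -0.7, -5.8]
grip_width: 55.8
grip_force: 54.7
```

```bash
python3 -m creep '[[0,0,-0.02,0,-0.5],[0,0,0,0,-0.5],[0,0,0,0,-0.5]]'; python3 -m creep '[[0,0,-0.02,0,-0.5],[0,0,0,0,-0.5],[0,0,0,0,-0.5]]'
```

```text
time_s: 13.55
tool_pos: [547.5, 50.5, 132.5]
eef_rot: [0.429, 3.112, 0.0]
contact_force: [0.1, -1.2, -2.3]
grip_width: 55.6
grip_force: 55.6
time_s: 13.85
tool_pos: [547.8, 50.3, 132.3]
eef_rot: [0.429, 3.111, -0.0]
contact_force: [-1.7, -3.3, 8.5]
grip_width: 55.9
grip_force: 58.0
```

```bash
python3 -m creep '[[0,0,0,0,0.45],[0,0,0,0,0.7],[0,0,0,0,1],[0,0,0,0,1],[0,0,0,0,1],[0,0,0.2,0,1],[0,0,0.5,0,1],[0,0,0.9,0,1]]' 20
python3 -m creep '[[0,0,1,0,1],[0,0,1,0,1],[0,-1,0.2,0,1],[0,-1,0,0,1],[0,-1,0,0,1],[0,-1,0,0,1],[0,-1,0,0,1],[0,-1,0,0,1]]'
python3 -m creep '[[0,-1,0,0,1],[0,-1,0,0,1],[0,-1,0,0,1],[0,0,0,0,1],[0,0,0,0,1]]'
python3 - <<'E'
from h import *
c,W=cap("top");hsv=cv2.cvtColor(c["frame"],cv2.COLOR_BGR2HSV);Z=W[...,2]
x=np.array([.961,-.277]);y=np.array([.277,.961])
O=np.array([458.9,122.9])+85*x
L=(W[...,:2]-O)
lx=L@x;ly=L@y
for n,m in(("div",(Z>84)&(Z<95)&(lx>-40)&(lx<85)&(ly>15)&(ly<38)&(hsv[...,1]<80)),("board",(Z>124)&(Z<138)&(lx>-45)&(lx<90)&(ly>30)&(ly<60)&(hsv[...,1]>80)),("knob",(Z>98)&(Z<130)&(lx>-100)&(lx<-70)&(abs(ly)<50)),
 ("lid",(Z>145)&(Z<160)&(abs(lx-20)<60)&(abs(ly+46)<60))):
    print(n,m.sum(),np.median(ly[m]),np.median(lx[m]),np.median(Z[m]))
    if n=="lid":print(cv2.minEnclosingCircle(W[m][:,:2].astype(np.float32)),Z[m].std())
cv2.imwrite("pics/t6.png",c["frame"])
E
```

```text
time_s: 14.65
tool_pos: [546.0, 50.4, 195.0]
eef_rot: [-0.429, -3.108, 0.001]
contact_force: [0.4, -0.3, 0.4]
grip_width: 85.4
grip_force: 0.0
time_s: 15.45
tool_pos: [547.1, -191.1, 284.3]
eef_rot: [0.429, 3.112, -0.0]
contact_force: [0.7, 0.5, -0.0]
grip_width: 85.2
grip_force: 0.0
time_s: 15.95
tool_pos: [547.0, -310.2, 283.7]
eef_rot: [-0.432, -3.112, -0.0]
contact_force: [0.6, 0.1, 0.5]
grip_width: 85.1
grip_force: 0.0
div 29 30.346731892030373 79.66924350403048 90.15404235149238
board 41 44.26654822729995 73.19030289940578 131.1973748737668
knob 0 nan nan nan
lid 103 -53.183575324364384 42.62048099681371 152.40609143261938
((563.8365478515625, 37.898258209228516), 20.954273223876953) 2.0839393162997224
  return _methods._mean(a, axis=axis, dtype=dtype,
  ret = ret.dtype.type(ret / rcount)
```

View pics/t6.png

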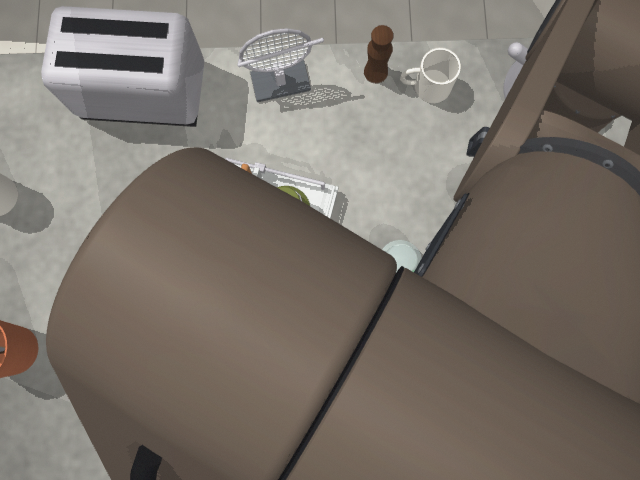

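The arm hides most of the rack from above; only the lid's edge shows, at (292,192). I'll check from the side camera.

```bash
python3 - <<'E'
from h import *
c,W=cap("side");Z=W[...,2];hsv=cv2.cvtColor(c["frame"],cv2.COLOR_BGR2HSV)
x=np.array([.961,-.277]);y=np.array([.277,.961])
O=np.array([458.9,122.9])+85*x
L=(W[...,:2]-O);lx=L@x;ly=L@y
m=(Z>147)&(Z<158)&(abs(lx-20)<60)&(abs(ly+46)<60)
print("lid",m.sum(),cv2.minEnclosingCircle(W[m][:,:2].astype(np.float32)),np.median(Z[m]))
A=np.c_[W[m][:,:2]-W[m][:,:2].mean(0),np.ones(m.sum())];print("tilt",np.linalg.lstsq(A,Z[m],rcond=None)[0])
m=(Z>107)&(Z<116)&(abs(lx+85)<18)&(abs(ly-30)<25);print("knob",m.sum(),np.median(Z[m]),np.median(ly[m]))
m=(Z>126)&(Z<138)&(abs(lx-20)<75)&(abs(ly-46)<15);print("board",m.sum(),np.median(ly[m]),np.percentile(lx[m],[2,98]))
cv2.imwrite("pics/s7.png",cv2.resize(c["frame"][150:290,240:400],(680,595)))
E
```

```text
lid 338 ((548.2242431640625, 46.74599838256836), 31.309974670410156) 153.35756503971098
tilt [1.55730818e-02 4.05387420e-02 1.52984130e+02]
knob 53 110.64370290810703 27.265096141923618
board 220 41.6453200873877 [-34.95120568  77.27457523]
```

View pics/s7.png

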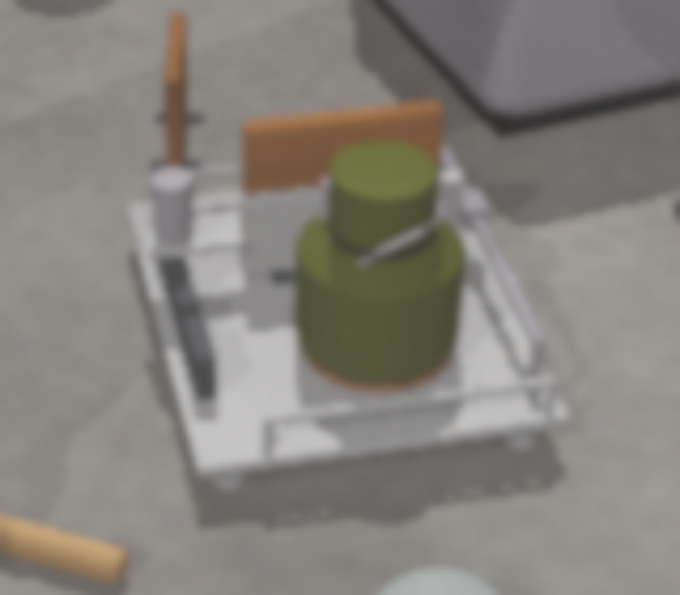

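The jar stands upright on the coaster (380,365), its lid within about 3 mm of the coaster's centre. The knob (172,205) is down, the board is standing, and the arm is clear of everything, so I'm handing in.

```bash
python3 -c "
from station import hand_in
print(hand_in())"
```

```text
the job is handed in; nothing more can be done
None
```

The job is handed in with no verdict returned: the final camera check showed the divider's knob down in the board-side notch, the jar upright within about 3 mm of the coaster's centre, the board still standing, and the arm clear of everything.

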